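# Roll down a mounted print and weight it with the full boxes

### The arm

A 6-joint arm with a two-finger parallel gripper is mounted at the origin on the work surface. World frame = base frame: x ahead of the robot, y to its left, z up, the work surface at z = 0. Lengths are in m, angles in rad, forces in N, time in s.
With the tool pointing down it reaches from about 0.375 to 0.975 m from the base axis. Payload 3.8 kg.
Tool frame: the origin (TCP) lies on the centre line of the jaws, within the pads' length; the fingertips stand 25 mm ahead of it and the grasp point (between the pads) lies 6 mm ahead of it; y points along the fingers, z is the direction in which the jaws open and shut, and the axes are right-handed (so a half turn about y gives the same grasp; the last joint's range is limited). The gripper opens to 85 mm and grips with 20 to 120 N. Pads are 22 mm wide; open, the fingers measure 114 mm over their backs; the gripper's body (76 mm by 85 mm) begins 54 mm behind the grasp point. The pads swing forward as they close: fully open they stand 13 mm farther back than shut.
Start: joints at [-1.178, 0.264, 1.604, -0, 1.274, -0.037], TCP at [0.281, -0.614, 0.256] pointing down, gripper open.
Joint ranges: [-2.63, 2.63], [-0.94, 2.18], [0.31, 2.57], [-1.31, 4.45], [0, 2.66], [-2.55, 2.55]. Speed limits (rad/s): [2.57, 2.57, 3.14, 3.14, 3.14, 3.14].

### API

Orientations are given as a rotation vector (axis times angle).
In Python, from workcell import bot gives the robot as it stands.
- The arm moves only by the shell command python3 -m jog 'ROWS' [FORCE]. ROWS is JSON, a list of rows, each a list of 5 numbers: the shift along the world's x, y, z in mm, then the turn about the world's z in degrees, then the finger opening in mm, from 0 to 85.4. A call has exactly 10 rows; each row is the pose to reach, as a shift and turn from the pose commanded when the call began; what a row does not reach only later rows make up. A row lasts 1/8 s, in which the tool goes at most 62.5 mm and 10.7 degrees, less where a joint would pass 70% of its speed; a pose out of reach is approached as far as the arm can. A call with a gripper value outside its range is refused whole. The fingers move at their own pace and stop on an object; FORCE is the grip in N (left out, the last holds). Time passes only in rows, so rows that repeat a pose let the fingers close, or fill a call up. It gives the time, the measured TCP pose, the force and the opening at its end, in the units of the state.
- bot.read_state(): the state, without advancing time (a new reading comes with each control period).
- bot.read_camera(name): name is "side" or "top" or "wrist"; returns a dict with "pixels" (420x560x3 uint8, red, green, blue), "fx", "fy", "cx", "cy" (pixels), "R" (3x3) and "t" (3): a world point X has camera coordinates R X + t. Camera axes: x right, y down, z forward; pixel columns grow to the right and rows downward; lengths in m; the calibration is good to about 2 mm. A picture is of the moment at which its call begins. There is no depth.
- bot.finish_job(): hands the job in, once; it reports no verdict.
The state is a dict: "time": time; "q": joint angles; "joint_vel": joint speeds; "joint_torque": joint torques, N m; "tool_pos": TCP position; "tcp_rot": TCP orientation; "wrist_force": force on the tool from outside, world axes, zero at the start; "torque": the same for the moment, N m; "width": opening from 0.0 (shut) to 1.0 (fully open).
Only numpy, scipy, OpenCV 4.12 (cv2) and the standard library are available. Lean on these libraries where they do the work, as an engineer would, in place of code of your own. Each camera call takes 0.05 s, during which the arm holds its last target.

### The job

Clear the roll of tape off the freshly glued print onto a free spot of the desk, then press the print down with the roller: hold it square to the print and roll it along the middle from the taped end to the free end, leaning on it all the way with about a kilogram's weight, then stand the roller back in its tray. Now lift each of the look-alike boxes to find those that are full, and stand every full box upright and wholly on the print, side by side, to weigh it down while the glue sets; the empty boxes stay standing on the desk, off the print. Leave everything else on the desk alone, and before you finish check that nothing has shifted.

Things in the scene. Friction and masses are not known exactly. Their poses are not given: they have to be found in the camera images.
- print: print freshly glued on a stiff grey mounting board, 280 (x) x 160 (y) x 8 thick, lying flat on the desk, fixed, at any yaw; a strip of cream masking tape 26 wide crosses its -x end, the +x end is free. Origin: centre of the underside (top face 8 above it), z up
- roller: palm-grip roller, 50 (x, rolling direction) x 156 (y, drum axis) x 100 high, 0.45 kg; either way round. Wooden grip block centred above the drum: 32 thick (x), 110 long (y), 64 to 100 above the origin; steel crossbar under it up to 62. Flat feet (50 long in x) hang 2.5 off the ground, so it stands alone, leaning up to 0.1 rad. Origin: bottom of the drum, under its middle. Starts in its tray
- drum: the roller's rubber drum, 20 radius, 140 long along its y; turns freely about it in the yoke. Origin: drum centre, 20 above the roller's origin (its x and z axes turn with it)
- tray: shallow open aluminium tray, fixed, where the roller stands: outside 100 (its x) x 192 (its y), rim 15 high, walls and floor 5 thick, inside 90 x 182; the drum's axis lies along the tray's y. Origin: centre of the underside
- tape_roll: roll of masking tape left lying flat on the print: ring 90 outside, 68 inside (wall 11), 30 high, 0.12 kg; can be pinched by its wall from above. Origin: centre of the underside
- box_1: closed cardboard stationery box, lid on, blank label, 90 (x) x 56 (y) x 60 high; 4 or 5 stand on the desk, all alike: one or two are full of staples (0.6 to 0.8 kg), the others empty (about 0.1 kg); only lifting tells which. Origin: centre of the underside, z up. None if absent
- box_2: as box_1: closed cardboard box 90 x 56 x 60, full or empty; origin centre of the underside. None if absent
- box_3: as box_1: closed cardboard box 90 x 56 x 60, full or empty; origin centre of the underside. None if absent
- box_4: as box_1: closed cardboard box 90 x 56 x 60, full or empty; origin centre of the underside. None if absent
- box_5: as box_1: closed cardboard box 90 x 56 x 60, full or empty; origin centre of the underside. None if absent
- stapler: bystander: steel stapler, 135 (x) x 36 x 50 high; origin under its centre
- mug: bystander: white mug, 80 across, 90 high, its handle sticking out 30 more; origin under its centre
- pencil_pot: bystander: pot of pencils, 76 across, 165 high with the pencils; origin under its centre
- sketchbook: bystander: black sketchbook lying flat, 150 (x) x 105 (y) x 14; origin under its centre
- glue: bystander: closed white glue jar, 52 across, 105 high; origin under its centre
- eraser: bystander: white eraser, 60 x 26 x 14; origin under its centre

How it is judged:
On the way, in this order (a step that is already met when the one before it is completed fails the run):
1. the tape roll is off the print, flat on the desk (height (world z) of tape_roll below 0.005 m and angle between tape_roll's own z axis and vertical below 0.1 rad), for 0.2 s.
2. the roller's drum, square to the print, presses on the taped end with 6 to 35 N (x of drum in the frame of print between -0.15 and -0.09 m and y of drum in the frame of print between -0.035 and 0.035 m and contact force between drum and print between 6 and 35 N and angle between the y axis of drum and the y axis of print, either way round below 0.2 rad), for 0.1 s.
3. it presses as hard a quarter of the way along (x of drum in the frame of print between -0.07 and -0.035 m and y of drum in the frame of print between -0.035 and 0.035 m and contact force between drum and print between 6 and 35 N and angle between the y axis of drum and the y axis of print, either way round below 0.2 rad), for 0.1 s.
4. it presses as hard at the middle (x of drum in the frame of print between -0.018 and 0.018 m and y of drum in the frame of print between -0.035 and 0.035 m and contact force between drum and print between 6 and 35 N and angle between the y axis of drum and the y axis of print, either way round below 0.2 rad), for 0.1 s.
5. it presses as hard three quarters of the way along (x of drum in the frame of print between 0.035 and 0.07 m and y of drum in the frame of print between -0.035 and 0.035 m and contact force between drum and print between 6 and 35 N and angle between the y axis of drum and the y axis of print, either way round below 0.2 rad), for 0.1 s.
6. it presses as hard at the free end (x of drum in the frame of print between 0.09 and 0.15 m and y of drum in the frame of print between -0.035 and 0.035 m and contact force between drum and print between 6 and 35 N and angle between the y axis of drum and the y axis of print, either way round below 0.2 rad), for 0.1 s.
7. the roller stands in its tray again (x of roller in the frame of tray between -0.032 and 0.032 m and y of roller in the frame of tray between -0.03 and 0.03 m and height (world z) of roller below 0.014 m and angle between roller's own z axis and vertical below 0.2 rad and linear speed of roller below 0.03 m/s), for 0.2 s.
At the end, for the whole second after the job is handed in: Tape roll flat on the desk; print rolled at 6 to 35 N; roller upright in its tray (within 30 mm); each full box upright directly on the print, pressing on it with its weight, its centre within 112 mm along and 52 mm across of the print's; empty boxes upright on the desk; all at rest (all of step 1 and all of step 7 and angle between each of box_1, box_2, box_3, box_4, box_5's own z axis and vertical below 0.1 rad and linear speed of each of box_1, box_2, box_3, box_4, box_5 below 0.03 m/s and ((x of box_1 in the frame of print between -0.112 and 0.112 m and y of box_1 in the frame of print between -0.052 and 0.052 m and height (world z) of box_1 between 0.004 and 0.014 m and contact force between box_1 and print above 4 N) or (height (world z) of box_1 between -0.01 and 0.005 m and contact force between box_1 and anything else below 3 N)) and ((x of box_2 in the frame of print between -0.112 and 0.112 m and y of box_2 in the frame of print between -0.052 and 0.052 m and height (world z) of box_2 between 0.004 and 0.014 m and contact force between box_2 and print above 4 N) or (height (world z) of box_2 between -0.01 and 0.005 m and contact force between box_2 and anything else below 3 N)) and ((x of box_3 in the frame of print between -0.112 and 0.112 m and y of box_3 in the frame of print between -0.052 and 0.052 m and height (world z) of box_3 between 0.004 and 0.014 m and contact force between box_3 and print above 4 N) or (height (world z) of box_3 between -0.01 and 0.005 m and contact force between box_3 and anything else below 3 N)) and ((x of box_4 in the frame of print between -0.112 and 0.112 m and y of box_4 in the frame of print between -0.052 and 0.052 m and height (world z) of box_4 between 0.004 and 0.014 m and contact force between box_4 and print above 4 N) or (height (world z) of box_4 between -0.01 and 0.005 m and contact force between box_4 and anything else below 3 N)) and ((x of box_5 in the frame of print between -0.112 and 0.112 m and y of box_5 in the frame of print between -0.052 and 0.052 m and height (world z) of box_5 between 0.004 and 0.014 m and contact force between box_5 and print above 4 N) or (height (world z) of box_5 between -0.01 and 0.005 m and contact force between box_5 and anything else below 3 N))); the robot touches nothing.
It fails at once if a bystander is knocked over or pushed more than 5 cm (distance of any of mug, pencil_pot, sketchbook, glue, eraser, stapler from where it was at the start of the episode above 0.05 m or angle between any of mug, pencil_pot, sketchbook, glue, eraser, stapler's own z axis and vertical above 0.5 rad).
Of box_1, box_2, box_3, box_4, box_5 only 4 to 5 are there at a start; the rules pass over those that are not, and their reading is None.
At some moment in a run one of box_1, box_2, box_3, box_4, box_5 may be knocked a few centimetres aside while the robot is not near it.
It also fails if it takes over 210 s, if anything falls off the work surface, if the arm or the gripper's body presses on something with over 40 N, if the wrist force passes 120 N, or if a joint passes its speed limit or range.

## Working session

There is one attempt and no reset: what is moved stays moved. The work goes in short steps, Python scripts to look and compute and a shell command to move; the robot and the scene stay as the last step left them, time stands still between calls to the robot, and variables do not carry over. Pictures are saved under pics/ and viewed, and the job is handed in when it is done.

```bash
mkdir -p pics; ls
cat > h.py <<'E'
import numpy as np, cv2
from workcell import bot
def snap(n,f):
    c=bot.read_camera(n); cv2.imwrite('pics/'+f,cv2.cvtColor(c['pixels'],cv2.COLOR_RGB2BGR)); return c
def unproj(c,u,v,z):
    R=np.array(c['R']);t=np.array(c['t']).ravel()
    d=R.T@np.array([(u-c['cx'])/c['fx'],(v-c['cy'])/c['fy'],1]); o=-R.T@t
    return o+d*(z-o[2])/d[2]
def proj(c,X):
    p=np.array(c['R'])@np.array(X)+np.array(c['t']).ravel()
    return np.array([c['fx']*p[0]/p[2]+c['cx'],c['fy']*p[1]/p[2]+c['cy']])
E
python3 - <<'E'
from h import *
for n in ('top','side','wrist'):
    c=snap(n,n+'0.png'); R=np.array(c['R']); print(n,c['fx'],-R.T@np.array(c['t']).ravel(),R.round(2).tolist())
print(bot.read_state())
E
```

```text
pics
top 383.95802233644685 [0.32800791 0.03918012 1.03256125] [[-0.02, -1.0, 0.02], [-0.98, 0.02, -0.18], [0.18, -0.02, -0.98]]
side 422.79714453662615 [ 0.05515195 -0.63232604  0.61025095] [[0.83, -0.56, -0.01], [-0.33, -0.48, -0.81], [0.45, 0.68, -0.58]]
wrist 360.12718716219496 [ 0.34199293 -0.58545544  0.37274693] [[0.42, -0.91, -0.0], [-0.88, -0.4, 0.27], [-0.24, -0.11, -0.96]]
{'time': 0.15, 'q': array([-1.17786737e+00,  2.64628866e-01,  1.60508995e+00, -4.76181446e-06,
        1.27369371e+00, -3.68732524e-02]), 'joint_vel': array([-8.70472780e-05, -1.40685289e-03, -3.08766767e-03, -1.17196235e-03,
       -1.04566954e-03, -1.53774558e-04]), 'joint_torque': array([ 8.73154640e-04, -5.15905166e+01, -3.67960274e+01,  2.22714579e-05,
        8.03532457e-03, -4.01649538e-05]), 'tool_pos': array([ 0.28107515, -0.61310758,  0.2551991 ]), 'tcp_rot': array([-0.43338634,  1.9858281 , -1.98219249]), 'wrist_force': array([-0.18418856, -0.50620653, -0.08782884]), 'torque': array([-0.02017823, -0.02909206,  0.01117207]), 'width': 1.0004415609483275}
```

View pics/top0.png

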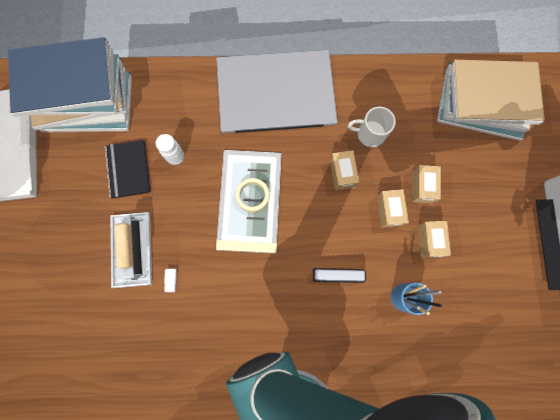

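View pics/side0.png

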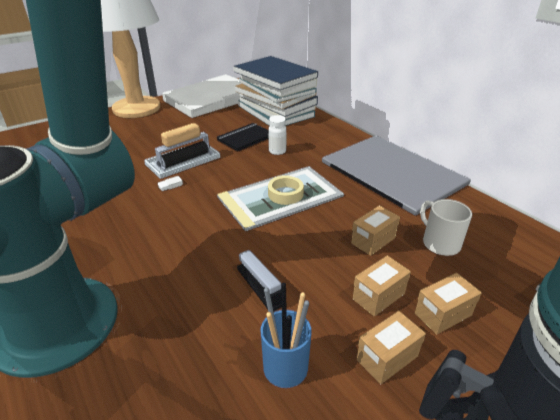

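Top: print spans corners about (223,151),(281,152),(276,251),(218,250), with the taped end at the bottom. The tape roll is at (252,195), the tray at (131,250), and there are 4 boxes at (345,170), (427,184), (394,209), (435,240).

Run:
```python
from h import *
im=cv2.imread('pics/top0.png')
a=cv2.resize(im[140:300,100:300],None,fx=4,fy=4,interpolation=cv2.INTER_CUBIC)[:600]; cv2.imwrite('pics/a.png',a[:600,:800])
b=cv2.resize(im[140:270,310:470],None,fx=4.6,fy=4.6,interpolation=cv2.INTER_CUBIC); cv2.imwrite('pics/b.png',b)
```

```text
(no output)
```

View pics/a.png

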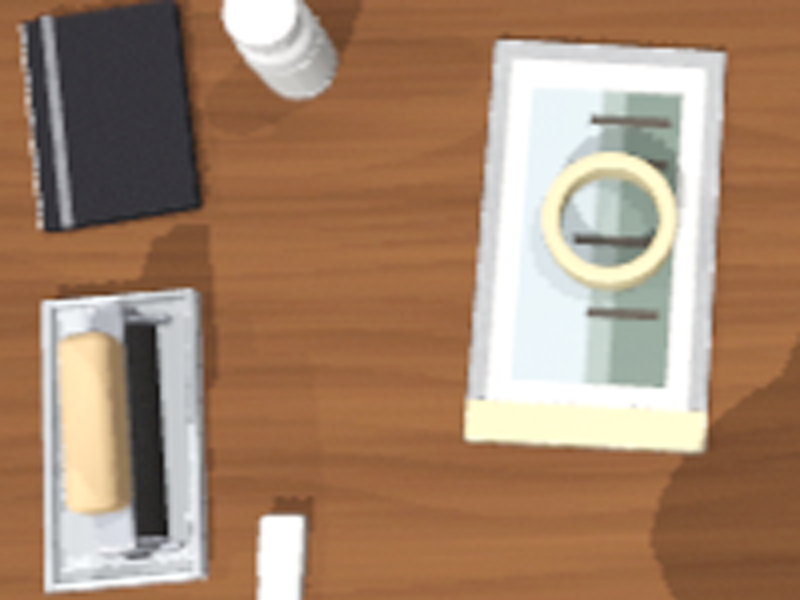

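View pics/b.png

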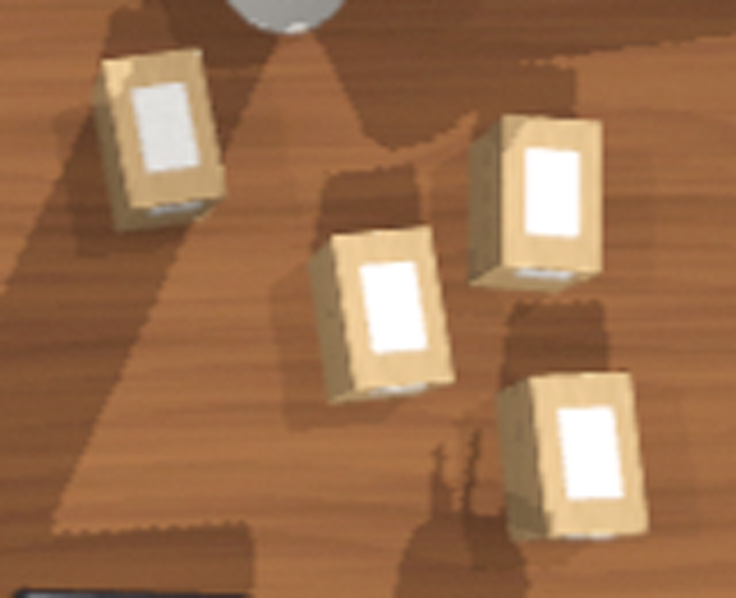

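Run:
```python
from h import *
c=bot.read_camera('top')
def fit(name,pts,z,o,s):
    P=np.array([unproj(c,(x+.5)/s-.5+o[0],(y+.5)/s-.5+o[1],z) for x,y in pts])[:,:2]
    L=np.linalg.norm(np.roll(P,-1,0)-P,axis=1)
    d=(P[0]-P[3])+(P[1]-P[2])   # bottom->top direction in image
    print(name,'ctr',P.mean(0).round(4),'sides',L.round(3),'yaw(up dir) deg',np.degrees(np.arctan2(d[1],d[0])).round(1))
A=(100,140);B=(310,140)
fit('print',[(496,40),(726,52),(706,452),(464,440)],.008,A,4)
fit('tray',[(42,300),(192,290),(207,578),(46,591)],.015,A,4)
fit('grip',[(60,335),(118,333),(130,510),(70,513)],.1,A,4)
fit('tape',[(542,153),(676,153),(676,288),(542,288)],.030,A,4)
fit('b1',[(103,60),(200,49),(223,192),(122,212)],.06,B,4.6)
fit('b2',[(503,117),(602,120),(602,273),(500,272)],.06,B,4.6)
fit('b3',[(330,236),(430,227),(454,382),(352,392)],.06,B,4.6)
fit('b4',[(530,376),(631,373),(648,532),(548,537)],.06,B,4.6)
fit('eraser',[(261,517),(305,517),(303,612),(257,612)],.014,A,4)
fit('skbk',[(25,20),(175,2),(200,205),(45,230)],.014,A,4)
for n,u,v,z in (('mug',379,122,.09),('pot',414,297,.1),('glue',166,142,.105),('staplerL',315,272,.05),('staplerR',365,272,.05)):
    print(n,unproj(c,u,v,z).round(3))
```

```text
print ctr [0.5566 0.0993] sides [0.161 0.279 0.161 0.28 ] yaw(up dir) deg -4.1
tray ctr [0.4289 0.4136] sides [0.1   0.191 0.103 0.192] yaw(up dir) deg 4.5
grip ctr [0.4302 0.3992] sides [0.035 0.108 0.036 0.109] yaw(up dir) deg 6.3
tape ctr [0.5661 0.0907] sides [0.09  0.093 0.089 0.093] yaw(up dir) deg -0.6
b1 ctr [ 0.6282 -0.1568] sides [0.057 0.086 0.059 0.091] yaw(up dir) deg 4.8
b2 ctr [ 0.5842 -0.3783] sides [0.057 0.091 0.058 0.092] yaw(up dir) deg -5.9
b3 ctr [ 0.5197 -0.281 ] sides [0.058 0.09  0.058 0.09 ] yaw(up dir) deg 3.9
b4 ctr [ 0.4351 -0.3853] sides [0.057 0.089 0.056 0.09 ] yaw(up dir) deg 0.7
eraser ctr [0.3441 0.3068] sides [0.029 0.061 0.03  0.061] yaw(up dir) deg -0.2
skbk ctr [0.6517 0.4314] sides [0.103 0.147 0.105 0.151] yaw(up dir) deg 8.6
mug [ 0.741 -0.247  0.09 ]
pot [ 0.291 -0.297  0.1  ]
glue [0.689 0.303 0.105]
staplerL [ 0.357 -0.068  0.05 ]
staplerR [ 0.354 -0.195  0.05 ]
```

```bash
python3 -c "
import cv2
im=cv2.imread('pics/top0.png');cv2.imwrite('pics/t.png',cv2.resize(im[240:320,100:220],None,fx=6,fy=6,interpolation=cv2.INTER_CUBIC))"
```

```text
(no output)
```

View pics/wrist0.png

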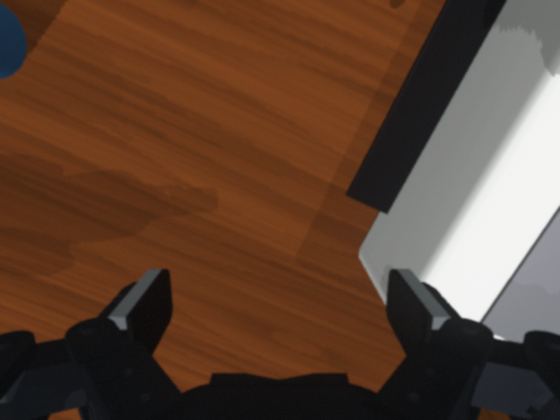

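```bash
cat >> h.py <<'E'
from scipy.spatial.transform import Rotation as Ro
def st():
    s=bot.read_state(); R=Ro.from_rotvec(s['tcp_rot']).as_matrix()
    print('t',round(s['time'],2),'pos',(s['tool_pos']*1000).round(1),'jawyaw',np.degrees(np.arctan2(R[1,2],R[0,2])).round(1),'ydir',R[:,1].round(3),'F',s['wrist_force'].round(2),'T',s['torque'].round(2),'w',round(s['width']*85.4,1),'q1 q6',s['q'][[0,5]].round(2))
    return s
E
python3 -c "
from h import *
st()"
```

```text
t 0.2 pos [ 281.1 -613.2  255.4] jawyaw -65.4 ydir [-0.001  0.001 -1.   ] F [0.38 0.67 0.2 ] T [ 0.02 -0.04  0.  ] w 85.5 q1 q6 [-1.18 -0.04]
```

```bash
python3 -m jog '[[60,170,0,10,85],[120,340,0,20,85],[180,500,0,40,85],[244,703,0,65,60],[244,703,0,65,40],[244,703,0,65,40],[244,703,0,65,40],[244,703,0,65,40],[244,703,0,65,40],[244,703,0,65,40]]' 40; python3 -c "
from h import *
st()"
```

```text
time: 1.45
tool_pos: [0.4868, -0.0213, 0.2565]
tcp_rot: [-1.206, 1.213, -1.215]
wrist_force: [0.2, -0.9, 0.5]
width: 0.464
t 1.45 pos [486.8 -21.3 256.5] jawyaw -0.4 ydir [ 0.001 -0.    -1.   ] F [ 0.25 -0.9   0.5 ] T [-0.02 -0.03 -0.02] w 39.7 q1 q6 [-0.09 -0.09]
```

```bash
python3 -m jog '[[20,55,-50,0,40],[39,111,-125,0,40],[39,111,-125,0,40],[39,111,-125,0,40],[39,111,-125,0,40],[39,111,-125,0,40],[39,111,-125,0,40],[39,111,-125,0,40],[39,111,-125,0,40],[39,111,-125,0,40]]' 40; python3 -c "
from h import *
st()
c=snap('wrist','w1.png');print(-np.array(c['R']).T@np.array(c['t']).ravel())
c=snap('top','t1.png')"
```

```text
time: 2.7
tool_pos: [0.5255, 0.0876, 0.1314]
tcp_rot: [-1.206, 1.214, -1.214]
wrist_force: [-0.3, -0.3, 0.2]
width: 0.466
t 2.7 pos [525.5  87.6 131.4] jawyaw -0.4 ydir [ 0. -0. -1.] F [-0.33 -0.28  0.23] T [ 0.   -0.04 -0.05] w 39.8 q1 q6 [0.12 0.13]
[0.52567855 0.15465026 0.24903505]
```

View pics/w1.png

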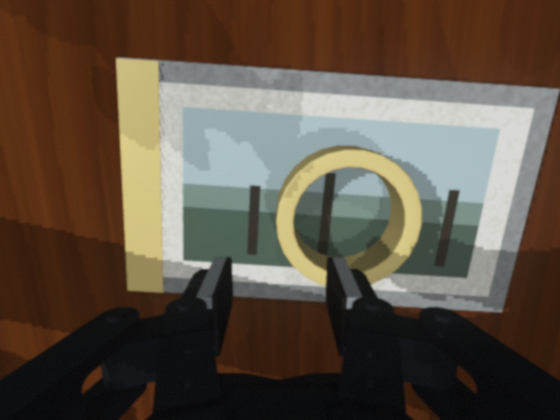

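View pics/t1.png

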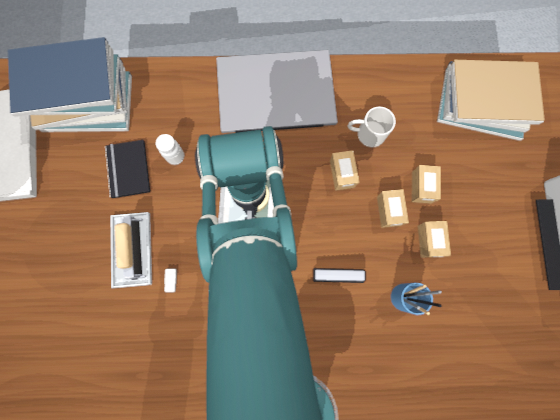

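Wrist: print corners at (117,58), (558,88), (505,312) and (127,292). The tape ring is centred near (349,217). Only four boxes are on the desk.

Run:
```python
from h import *
c=bot.read_camera('wrist')
P=np.array([unproj(c,u,v,.008)[:2] for u,v in [(117,58),(558,88),(505,312),(127,292)]])
print(P.round(4),P.mean(0),np.linalg.norm(np.roll(P,-1,0)-P,axis=1).round(3)); d=P[1]-P[0]+P[2]-P[3]; print(np.degrees(np.arctan2(d[1],d[0])))
for p in [(277,217),(422,217),(349,146),(345,288)]: print(unproj(c,*p,.038).round(4))
print(proj(c,[.5255,.09,.038]))
```

```text
[[0.4255 0.1888]
 [0.7026 0.1695]
 [0.6946 0.0104]
 [0.4128 0.0287]] [0.55891069 0.09933121] [0.278 0.159 0.282 0.161]
-3.848983538043919
[0.5242 0.0942 0.038 ]
[0.6126 0.0937 0.038 ]
[0.5661 0.1366 0.038 ]
[0.5677 0.0463 0.038 ]
[279.15469994 223.60222889]
```

```bash
python3 -m jog '[[2,3,-40,0,40],[2,3,-70,0,40],[2,3,-85,0,40],[2,3,-91,0,40],[2,3,-91,0,40],[2,3,-91,0,5],[2,3,-91,0,5],[2,3,-91,0,5],[2,3,-91,0,5],[2,3,-91,0,5]]' 40; python3 -c "
from h import *
st()"
```

```text
time: 4.1
tool_pos: [0.5284, 0.0909, 0.0416]
tcp_rot: [-1.205, 1.213, -1.215]
wrist_force: [-2.3, 0.9, 6.2]
width: 0.114
t 4.1 pos [528.4  90.9  41.6] jawyaw -0.4 ydir [ 0.002  0.    -1.   ] F [-2.31  0.91  6.2 ] T [-0.03  0.25  0.04] w 9.7 q1 q6 [0.12 0.13]
```

```bash
python3 -m jog '[[0,0,20,0,5],[0,0,50,0,5],[-10,50,60,0,5],[-25,110,60,0,5],[-32,160,60,0,5],[-32,183,60,0,5],[-32,183,60,0,5],[-32,183,30,0,5],[-32,183,15,0,5],[-32,183,15,0,5]]'; python3 -c "
from h import *
st();snap('side','s2.png');snap('wrist','w2.png')"
```

```text
time: 5.35
tool_pos: [0.4942, 0.2718, 0.0534]
tcp_rot: [-1.21, 1.217, -1.215]
wrist_force: [-0.6, -0.7, -1.8]
width: 0.114
t 5.35 pos [494.2 271.8  53.4] jawyaw -0.4 ydir [-0.004 -0.002 -1.   ] F [-0.57 -0.74 -1.78] T [-0.01  0.06  0.01] w 9.8 q1 q6 [0.46 0.47]
```

View pics/s2.png

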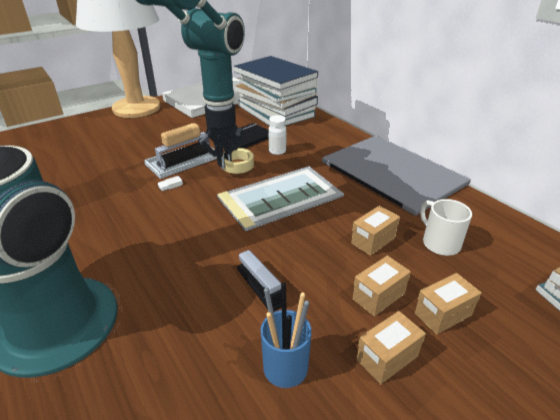

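The side view shows the ring held level above the desk, clear of the print and the glue. I'll lower it and release.

```bash
python3 -m jog '[[0,0,-10,0,5],[0,0,-16,0,5],[0,0,-19,0,5],[0,0,-19,0,5],[0,0,-19,0,30],[0,0,-19,0,30],[0,0,-19,0,30],[0,0,30,0,30],[0,0,80,0,30],[0,0,120,0,60]]'; python3 -c "
from h import *
st();snap('wrist','w3.png');snap('top','t3.png')"
```

```text
time: 6.7
tool_pos: [0.496, 0.274, 0.1777]
tcp_rot: [-1.204, 1.213, -1.214]
wrist_force: [0.4, 0.4, -0.1]
width: 0.55
t 6.7 pos [496.  274.  177.7] jawyaw -0.4 ydir [ 0.002  0.001 -1.   ] F [ 0.42  0.37 -0.08] T [0.   0.   0.02] w 47.0 q1 q6 [0.46 0.47]
```

View pics/w3.png

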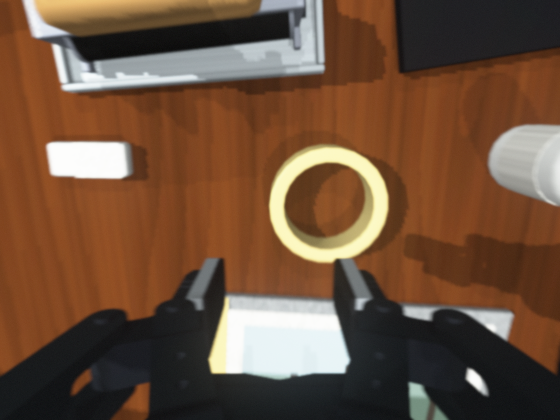

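```bash
python3 -m jog '[[-10,30,10,10,60],[-20,60,20,20,60],[-30,90,30,30,60],[-50,120,40,40,60],[-66,128,40,50,60],[-66,128,40,60,60],[-66,128,40,70,60],[-66,128,40,80,60],[-66,128,40,90,60],[-66,128,40,95.4,60]]'; python3 -c "
from h import *
st();snap('wrist','w4.png');snap('side','s4.png')"
```

```text
time: 8.05
tool_pos: [0.429, 0.4014, 0.2141]
tcp_rot: [-1.571, -0.071, 0.073]
wrist_force: [-0.1, 0.0, -0.2]
width: 0.703
t 8.05 pos [429.  401.4 214.1] jawyaw 95.2 ydir [-0.001 -0.001 -1.   ] F [-0.06  0.01 -0.18] T [ 0.04  0.01 -0.02] w 60.0 q1 q6 [ 0.71 -0.95]
```

View pics/w4.png

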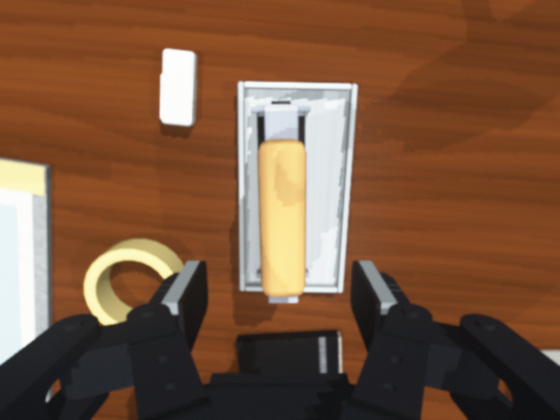

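```bash
python3 -c "
import cv2
im=cv2.imread('pics/side0.png');cv2.imwrite('pics/s0c.png',cv2.resize(im[110:190,130:250],None,fx=6,fy=6,interpolation=cv2.INTER_CUBIC))"
```

```text
(no output)
```

View pics/s0c.png

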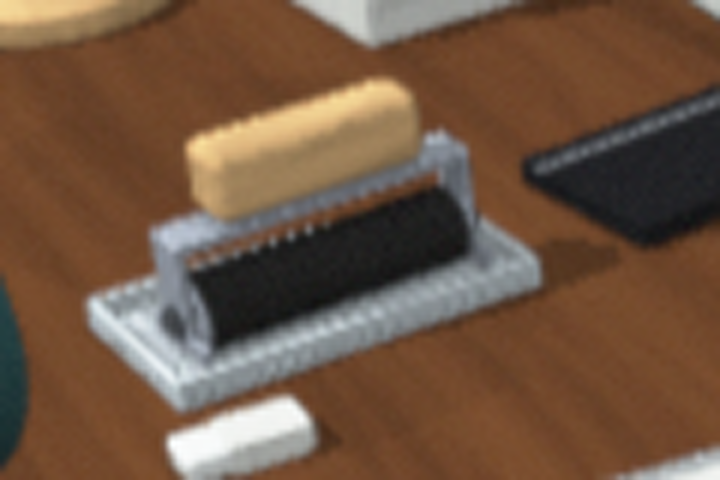

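The side close-up shows the roller nearly upright. Wrist: grip top at (259..305, 140..297), tray rim at (238,83) to (343,292).

Run:
```python
from h import *
c=bot.read_camera('wrist')
for n,pts,z in (('grip',[(259,142),(305,142),(304,297),(262,297)],.1),('tray',[(238,83),(357,83),(343,292),(240,290)],.015)):
    P=np.array([unproj(c,u,v,z)[:2] for u,v in pts]); d=P[3]-P[0]+P[2]-P[1]
    print(n,P.mean(0).round(4),np.linalg.norm(np.roll(P,-1,0)-P,axis=1).round(3),np.degrees(np.arctan2(d[1],d[0])).round(1))
```

```text
grip [0.4329 0.4039] [0.029 0.109 0.03  0.109] 5.6
tray [0.4307 0.4151] [0.099 0.191 0.1   0.189] 4.1
```

```bash
python3 -m jog '[[3,1,-50,0,60],[3,1,-90,0,60],[3,1,-115,0,60],[3,1,-122,0,60],[3,1,-122,0,60],[3,1,-122,0,25],[3,1,-122,0,20],[3,1,-122,0,20],[3,1,-122,0,20],[3,1,-122,0,20]]' 80; python3 -c "
from h import *
st()"
```

```text
time: 9.45
tool_pos: [0.4336, 0.4037, 0.0952]
tcp_rot: [-1.568, -0.071, 0.067]
wrist_force: [-0.3, -0.2, 5.8]
width: 0.365
t 9.45 pos [433.6 403.7  95.2] jawyaw 95.0 ydir [ 0.003  0.002 -1.   ] F [-0.25 -0.17  5.83] T [-0.06  0.11  0.03] w 31.1 q1 q6 [ 0.71 -0.95]
```

```bash
python3 -m jog '[[0,0,20,0,20],[0,0,50,0,20],[0,0,80,0,20],[0,0,100,0,20],[0,0,100,0,20],[0,0,100,0,20],[0,0,100,0,20],[0,0,100,0,20],[0,0,100,0,20],[0,0,100,0,20]]'; python3 -c "
from h import *
st();snap('side','s5.png')"
```

```text
time: 10.7
tool_pos: [0.4325, 0.4027, 0.1931]
tcp_rot: [-1.57, -0.069, 0.069]
wrist_force: [-0.4, -0.3, -4.3]
width: 0.363
t 10.7 pos [432.5 402.7 193.1] jawyaw 95.0 ydir [-0. -0. -1.] F [-0.35 -0.26 -4.25] T [-0.03  0.01 -0.04] w 31.0 q1 q6 [ 0.71 -0.95]
```

View pics/s5.png

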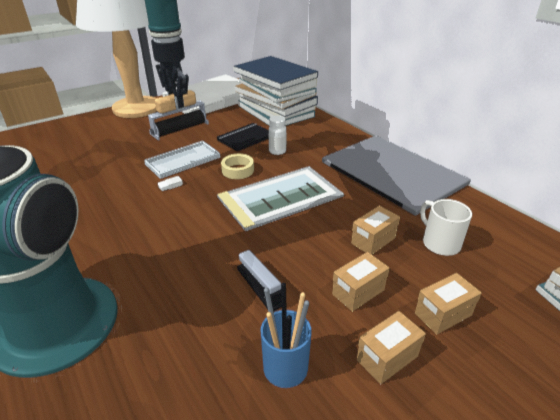

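The roller is lifted, measuring 4.25 N as expected. In this view box 3 has shifted (381→360 px), so I'll measure it again later.

```bash
python3 -m jog '[[2,-20,0,-10,20],[4,-50,0,-20,20],[6,-90,0,-30,20],[8,-130,0,-40,20],[10,-170,0,-50,20],[12,-210,0,-60,20],[13.5,-250,0,-70,20],[13.5,-280,0,-80,20],[13.5,-296,0,-90,20],[13.5,-296,0,-99,20]]'; python3 -c "
from h import *
st()"; python3 -m jog '[[0,0,0,0,20],[0,0,-30,0,20],[0,0,-60,0,20],[0,0,-80,0,20],[0,0,-80,0,20],[0,0,-80,0,20],[0,0,-80,0,20],[0,0,-80,0,20],[0,0,-80,0,20],[0,0,-80,0,20]]';python3 -c "
from h import *
st();snap('side','s6.png');snap('wrist','w6.png')"
```

```text
time: 12.0
tool_pos: [0.4461, 0.1054, 0.1936]
tcp_rot: [-1.172, 1.265, -1.266]
wrist_force: [0.2, 0.3, -4.8]
width: 0.363
t 12.0 pos [446.1 105.4 193.6] jawyaw -4.4 ydir [ 0.001 -0.    -1.   ] F [ 0.18  0.3  -4.81] T [0.02 0.02 0.03] w 31.0 q1 q6 [0.18 0.26]
time: 13.25
tool_pos: [0.4461, 0.1067, 0.1134]
tcp_rot: [-1.175, 1.26, -1.26]
wrist_force: [-0.4, -0.8, -4.2]
width: 0.367
t 13.25 pos [446.1 106.7 113.4] jawyaw -4.0 ydir [ 0.  0. -1.] F [-0.43 -0.84 -4.24] T [ 0.    0.04 -0.02] w 31.4 q1 q6 [0.18 0.25]
```

View pics/s6.png

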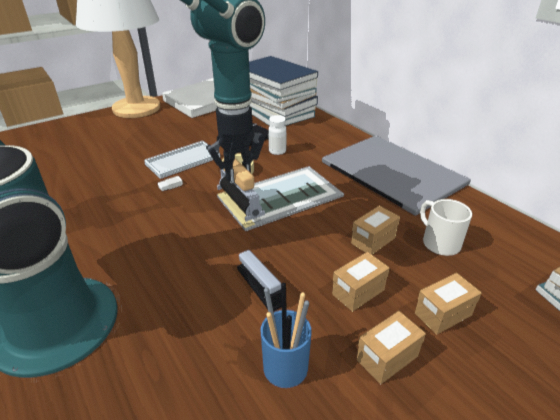

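View pics/w6.png

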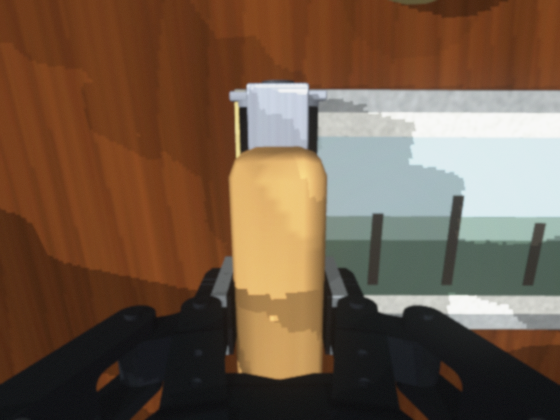

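```bash
python3 -m jog '[[0,0,-5,0,20],[0,0,-10,0,20],[0,0,-13,0,20],[0,0,-14,0,20],[0,0,-14.5,0,20],[0,0,-15,0,20],[0,0,-15.5,0,20],[0,0,-16,0,20],[0,0,-16,0,20],[0,0,-16,0,20]]';python3 -c "
from h import *
st()"
```

```text
time: 14.6
tool_pos: [0.447, 0.1069, 0.0982]
tcp_rot: [-1.174, 1.259, -1.261]
wrist_force: [-0.2, -0.6, 4.5]
width: 0.367
t 14.6 pos [447.  106.9  98.2] jawyaw -4.0 ydir [ 0.002  0.    -1.   ] F [-0.21 -0.56  4.53] T [-0.18  0.03 -0.01] w 31.3 q1 q6 [0.18 0.25]
```

```bash
python3 -m jog '[[0,0,-0.5,0,20],[0,0,-1,0,20],[0,0,-1,0,20],[0,0,-1,0,20],[0,0,-1,0,20],[0,0,-1,0,20],[0,0,-1,0,20],[0,0,-1,0,20],[0,0,-1,0,20],[0,0,-1,0,20]]';python3 -c "
from h import *
st()"
```

```text
time: 15.85
tool_pos: [0.448, 0.1068, 0.0982]
tcp_rot: [-1.172, 1.257, -1.262]
wrist_force: [-0.9, -0.6, 8.9]
width: 0.366
t 15.85 pos [448.  106.8  98.2] jawyaw -4.0 ydir [ 0.004  0.    -1.   ] F [-0.91 -0.61  8.86] T [-0.34  0.11 -0.03] w 31.2 q1 q6 [0.18 0.25]
```

```bash
python3 -m jog '[[5,-0.3,0,0,20],[11,-0.8,0,0,20],[17,-1.2,0,0,20],[23,-1.6,0,0,20],[29,-2,0,0,20],[35,-2.4,0,0,20],[41,-2.9,0,0,20],[47,-3.3,0,0,20],[53,-3.7,0,0,20],[57,-4,0,0,20]]';python3 -c "
from h import *
st()"
```

```text
time: 17.1
tool_pos: [0.5051, 0.1032, 0.0982]
tcp_rot: [-1.172, 1.258, -1.261]
wrist_force: [0.4, 1.2, 8.2]
width: 0.366
t 17.1 pos [505.1 103.2  98.2] jawyaw -4.0 ydir [ 0.004  0.001 -1.   ] F [0.36 1.23 8.21] T [-0.05  0.12 -0.02] w 31.3 q1 q6 [0.15 0.22]
```

```bash
python3 -m jog '[[5,-0.3,0,0,20],[11,-0.8,0,0,20],[17,-1.2,-0.2,0,20],[23,-1.6,-0.2,0,20],[29,-2,-0.2,0,20],[35,-2.4,-0.2,0,20],[41,-2.9,-0.2,0,20],[47,-3.3,-0.2,0,20],[52,-3.7,-0.2,0,20],[55,-4,-0.2,0,20]]';python3 -c "
from h import *
st()"
```

```text
time: 18.35
tool_pos: [0.5602, 0.0998, 0.0982]
tcp_rot: [-1.171, 1.258, -1.261]
wrist_force: [-0.5, 4.0, 8.0]
width: 0.365
t 18.35 pos [560.2  99.8  98.2] jawyaw -4.0 ydir [ 0.004  0.002 -1.   ] F [-0.52  4.02  8.01] T [0.33 0.05 0.08] w 31.2 q1 q6 [0.13 0.2 ]
```

```bash
python3 -m jog '[[5,-0.3,0,0,20],[11,-0.8,0,0,20],[17,-1.2,0,0,20],[23,-1.6,0,0,20],[29,-2,0,0,20],[35,-2.4,0,0,20],[41,-2.9,0,0,20],[47,-3.3,0,0,20],[52,-3.7,0,0,20],[55,-4,0,0,20]]';python3 -c "
from h import *
st();snap('side','s7.png')"
```

```text
time: 19.6
tool_pos: [0.6151, 0.0963, 0.0983]
tcp_rot: [-1.17, 1.258, -1.26]
wrist_force: [-0.7, 5.6, 8.2]
width: 0.357
t 19.6 pos [615.1  96.3  98.3] jawyaw -4.0 ydir [ 0.004  0.003 -1.   ] F [-0.67  5.6   8.22] T [0.55 0.09 0.01] w 30.5 q1 q6 [0.11 0.18]
```

```bash
python3 -m jog '[[5,0,0,0,20],[11,-0.3,0,0,20],[17,-0.8,0,0,20],[23,-1.2,0,0,20],[29,-1.6,0,0,20],[35,-2,0,0,20],[41,-2.4,0,0,20],[47,-2.8,0,0,20],[52,-3,0,0,20],[55,-3.2,0,0,20]]';python3 -c "
from h import *
st();snap('wrist','w7.png')"
```

```text
time: 20.9
tool_pos: [0.6699, 0.093, 0.0983]
tcp_rot: [-1.171, 1.258, -1.26]
wrist_force: [-0.9, 4.4, 7.5]
width: 0.363
t 20.9 pos [669.9  93.   98.3] jawyaw -4.0 ydir [ 0.004  0.002 -1.   ] F [-0.93  4.45  7.53] T [0.39 0.09 0.01] w 31.0 q1 q6 [0.1  0.17]
```

View pics/w7.png

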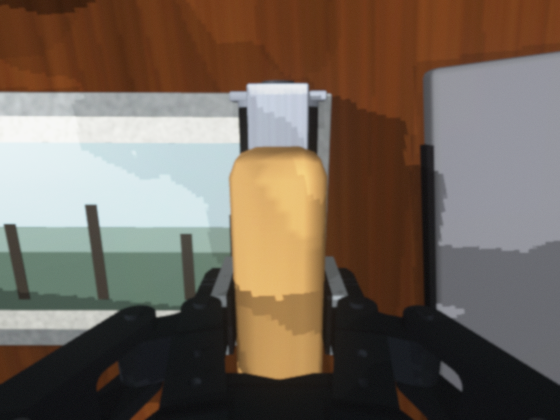

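```bash
python3 -m jog '[[0,0,30,0,20],[0,0,80,0,20],[-40,0,120,0,20],[-95,10,120,10,20],[-150,40,120,20,20],[-200,90,120,30,20],[-225,150,120,40,20],[-238,200,120,50,20],[-238,250,120,60,20],[-238,290,120,70,20]]';python3 -c "
from h import *
st()"
```

```text
time: 22.2
tool_pos: [0.4285, 0.383, 0.2145]
tcp_rot: [-1.548, 0.324, -0.321]
wrist_force: [0.5, -0.7, -4.4]
width: 0.364
t 22.2 pos [428.5 383.  214.5] jawyaw 66.4 ydir [-0.002 -0.001 -1.   ] F [ 0.49 -0.75 -4.37] T [-0.08 -0.05 -0.  ] w 31.1 q1 q6 [ 0.69 -0.47]
```

```bash
python3 -m jog '[[3,15,0,10,20],[3,31,0,20,20],[3,31,0,28,20],[3,31,-40,28,20],[3,31,-80,28,20],[3,31,-105,28,20],[3,31,-105,28,20],[3,31,-105,28,20],[3,31,-105,28,20],[3,31,-105,28,20]]';python3 -c "
from h import *
st();snap('side','s8.png');snap('wrist','w8.png')"
```

```text
time: 23.45
tool_pos: [0.4338, 0.4132, 0.1126]
tcp_rot: [-1.568, -0.057, 0.054]
wrist_force: [-0.7, -0.6, -4.4]
width: 0.362
t 23.45 pos [433.8 413.2 112.6] jawyaw 94.0 ydir [ 0.002  0.002 -1.   ] F [-0.73 -0.59 -4.35] T [0.01 0.02 0.01] w 30.9 q1 q6 [ 0.72 -0.92]
```

View pics/s8.png

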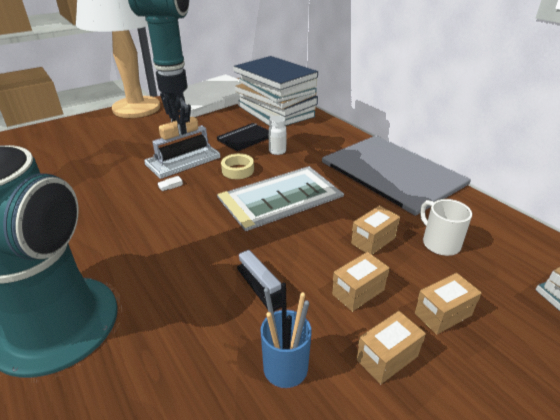

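View pics/w8.png

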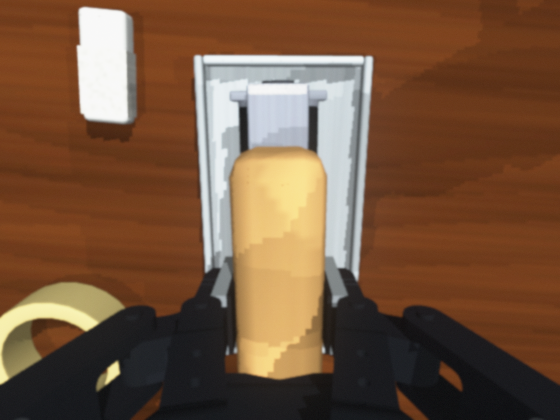

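Roller is centred over the tray (wrist: tray 195–372, roller 230–326). I'll lower and release.

```bash
python3 -m jog '[[0,0,-8,0,20],[0,0,-14,0,20],[0,0,-17,0,20],[0,0,-17.5,0,20],[0,0,-17.5,0,20],[0,0,-17.5,0,50],[0,0,-17.5,0,55],[0,0,-17.5,0,55],[0,0,20,0,55],[0,0,60,0,55]]';python3 -m jog '[[0,-10,40,0,80],[0,-60,60,0,80],[0,-100,60,0,80],[0,-150,60,-10,80],[0,-200,60,-20,80],[0,-250,60,-30,80],[0,-300,60,-40,80],[0,-350,60,-50,80],[0,-400,60,-60,80],[0,-440,60,-70,80]]';python3 -c "
from h import *
st();snap('side','s9.png');snap('top','t9.png')"
```

```text
time: 24.8
tool_pos: [0.4325, 0.4119, 0.1708]
tcp_rot: [-1.572, -0.054, 0.056]
wrist_force: [0.6, 0.9, -0.0]
width: 0.642
time: 26.05
tool_pos: [0.4328, -0.0294, 0.2312]
tcp_rot: [-1.376, 0.899, -0.901]
wrist_force: [-0.1, -0.5, 0.2]
width: 0.936
t 26.05 pos [432.8 -29.4 231.2] jawyaw 23.6 ydir [ 0.001 -0.    -1.   ] F [-0.1  -0.52  0.17] T [ 0.02 -0.06 -0.02] w 79.9 q1 q6 [-0.13 -0.54]
```

View pics/s9.png

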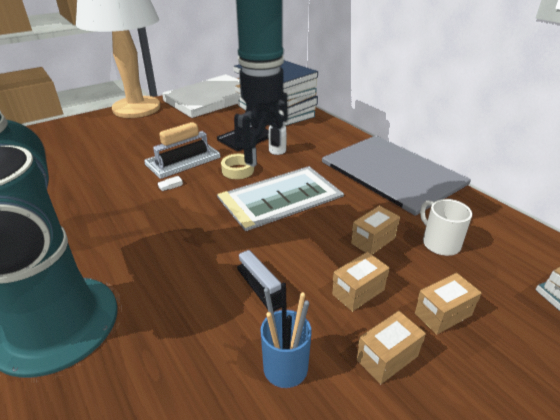

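View pics/t9.png

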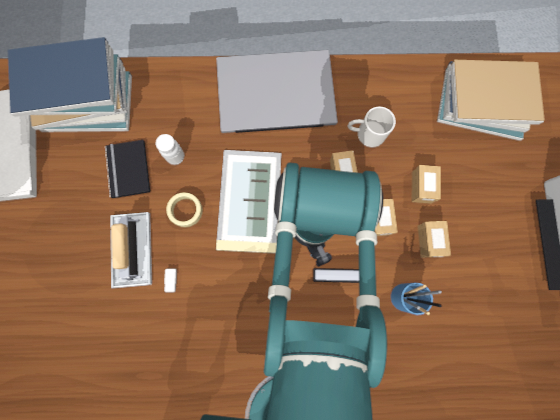

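The roller is back in its tray and upright, and the tape is flat on the desk. Next I'll go over the boxes and view them.

```bash
python3 -m jog '[[10,-20,20,-10,80],[20,-60,40,-20,80],[30,-90,60,-30,80],[40,-120,80,-40,80],[50,-150,100,-50,80],[60,-180,120,-60,80],[60,-210,120,-70,80],[60,-240,120,-80,80],[60,-270,120,-90,80],[60,-270,120,-100,80]]';python3 -m jog '[[0,0,0,-10,80],[0,0,0,-13.6,80],[0,0,0,-13.6,80],[0,0,0,-13.6,80],[0,0,0,-13.6,80],[0,0,0,-13.6,80],[0,0,0,-13.6,80],[0,0,0,-13.6,80],[0,0,0,-13.6,80],[0,0,0,-13.6,80]]';python3 -c "
from h import *
st();snap('wrist','w10.png')"
```

```text
time: 27.4
tool_pos: [0.4933, -0.2986, 0.3505]
tcp_rot: [-0.252, 2.095, -2.095]
wrist_force: [0.0, 0.2, -0.5]
width: 0.939
time: 28.65
tool_pos: [0.493, -0.2975, 0.3511]
tcp_rot: [-0.008, 2.218, -2.218]
wrist_force: [-0.4, 0.2, 0.5]
width: 0.934
t 28.65 pos [ 493.  -297.5  351.1] jawyaw -89.6 ydir [-0.  0. -1.] F [-0.4   0.22  0.5 ] T [ 0.02 -0.02 -0.03] w 79.8 q1 q6 [-0.59  0.98]
```

View pics/w10.png

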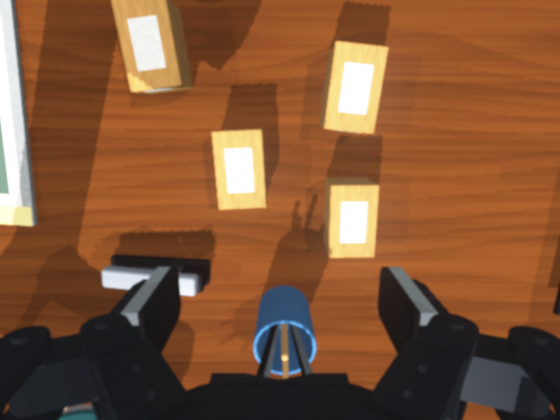

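Run:
```python
from h import *
c=bot.read_camera('wrist')
im=cv2.cvtColor(c['pixels'],cv2.COLOR_RGB2GRAY)
# white labels
_,m=cv2.threshold(im,190,255,0)
n,l,s,ce=cv2.connectedComponentsWithStats(m[:260])
for i in range(1,n):
    if 500<s[i,4]<4000:
        (x,y),(w,h),a=cv2.minAreaRect(np.argwhere(l==i)[:,::-1].astype(np.float32))
        bp=cv2.boxPoints(((x,y),(w,h),a)); Q=np.array([unproj(c,*p,.06)[:2] for p in bp])
        e=Q[1]-Q[0],Q[2]-Q[1]; L=max(e,key=np.linalg.norm)
        print('label',(round(x),round(y)),unproj(c,x,y,.06)[:2].round(4),[np.linalg.norm(k).round(3) for k in e],'yaw',np.degrees(np.arctan2(L[1],L[0])).round(1))
def f(n,pts):
    P=np.array([unproj(c,u,v,.06)[:2] for u,v in pts]); d=P[0]-P[3]+P[1]-P[2]
    print(n,P.mean(0).round(4),np.linalg.norm(np.roll(P,-1,0)-P,axis=1).round(3),np.degrees(np.arctan2(d[1],d[0])).round(1))
f('b3',[(212,132),(261,130),(266,208),(218,210)])
f('b4',[(330,182),(379,184),(376,258),(329,257)])
f('b2',[(338,41),(388,46),(375,134),(325,129)])
```

```text
label (146, 43) [ 0.6305 -0.1583] [np.float64(0.032), np.float64(0.053)] yaw -172.0
label (238, 169) [ 0.4989 -0.2517] [np.float64(0.054), np.float64(0.089)] yaw -176.8
label (354, 222) [ 0.438  -0.3866] [np.float64(0.054), np.float64(0.088)] yaw -175.4
b3 [ 0.4969 -0.2526] [0.054 0.089 0.056 0.089] 2.8
b4 [ 0.4382 -0.3865] [0.057 0.092 0.057 0.093] 2.1
b2 [ 0.5868 -0.3803] [0.053 0.09  0.056 0.09 ] -5.2
```

```bash
python3 -m jog '[[4.5,45.5,-60,2.6,85],[4.5,45.5,-120,2.6,85],[4.5,45.5,-180,2.6,85],[4.5,45.5,-240,2.6,85],[4.5,45.5,-280,2.6,85],[4.5,45.5,-306,2.6,85],[4.5,45.5,-306,2.6,85],[4.5,45.5,-306,2.6,50],[4.5,45.5,-306,2.6,45],[4.5,45.5,-306,2.6,45]]' 50;python3 -c "
from h import *
st()"; python3 -m jog '[[0,0,0,0,45],[0,0,10,0,45],[0,0,20,0,45],[0,0,30,0,45],[0,0,40,0,45],[0,0,40,0,45],[0,0,40,0,45],[0,0,40,0,45],[0,0,40,0,45],[0,0,40,0,45]]';python3 -c "
from h import *
st();snap('side','s11.png')"
```

```text
time: 30.0
tool_pos: [0.4992, -0.2529, 0.0473]
tcp_rot: [-0.054, 2.19, -2.195]
wrist_force: [-0.3, -1.0, 6.0]
width: 0.65
t 30.0 pos [ 499.2 -252.9   47.3] jawyaw -87.0 ydir [ 0.004 -0.002 -1.   ] F [-0.26 -0.97  5.96] T [ 0.04 -0.01 -0.01] w 55.5 q1 q6 [-0.51  1.  ]
time: 31.25
tool_pos: [0.4973, -0.2519, 0.0848]
tcp_rot: [-0.058, 2.195, -2.195]
wrist_force: [0.6, 0.7, -0.5]
width: 0.655
t 31.25 pos [ 497.3 -251.9   84.8] jawyaw -87.0 ydir [-0.  0. -1.] F [ 0.56  0.67 -0.54] T [ 0.02 -0.02 -0.05] w 55.9 q1 q6 [-0.51  1.  ]
```

View pics/s11.png

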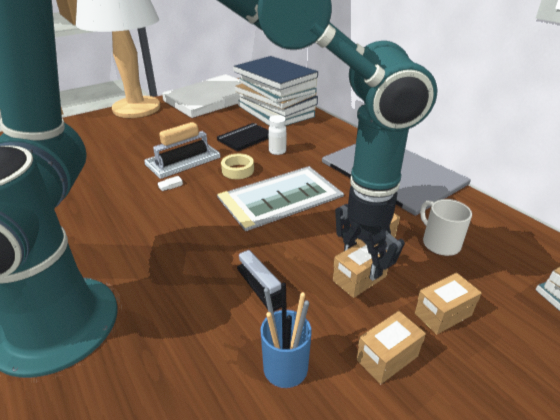

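b3 is lifted and measures about 0.5–1 N, so it's empty. I'll put it back.

```bash
python3 -m jog '[[0,0,-15,0,45],[0,0,-30,0,45],[0,0,-36,0,45],[0,0,-39,0,45],[0,0,-39,0,45],[0,0,-39,0,85],[0,0,-39,0,85],[0,0,-39,0,85],[0,0,10,0,85],[0,0,70,0,85]]';python3 -c "
from h import *
st();snap('side','s12.png')"
```

```text
time: 32.55
tool_pos: [0.4961, -0.2512, 0.154]
tcp_rot: [-0.063, 2.199, -2.194]
wrist_force: [0.5, -1.4, 0.4]
width: 0.993
t 32.55 pos [ 496.1 -251.2  154. ] jawyaw -87.0 ydir [-0.004  0.002 -1.   ] F [ 0.45 -1.38  0.36] T [ 0.04 -0.1  -0.05] w 84.8 q1 q6 [-0.51  1.  ]
```

View pics/s12.png

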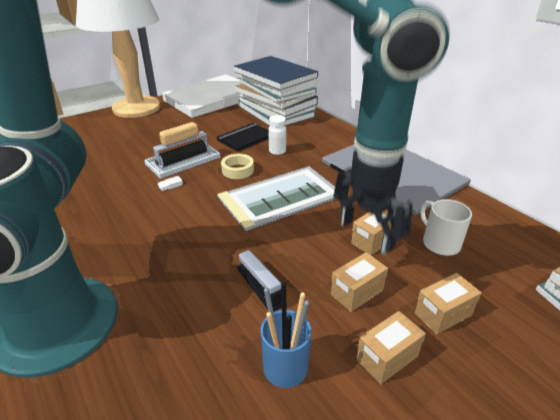

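```bash
python3 -m jog '[[-20,-60,10,0,85],[-50,-110,10,-1.5,85],[-59,-135,0,-1.5,85],[-59,-135,0,-1.5,85],[-59,-135,-50,-1.5,85],[-59,-135,-90,-1.5,85],[-59,-135,-107,-1.5,85],[-59,-135,-107,-1.5,85],[-59,-135,-107,-1.5,50],[-59,-135,-107,-1.5,45]]' 50;python3 -c "
from h import *
st()"; python3 -m jog '[[0,0,0,0,45],[0,0,0,0,45],[0,0,20,0,45],[0,0,30,0,45],[0,0,40,0,45],[0,0,40,0,45],[0,0,40,0,45],[0,0,40,0,45],[0,0,40,0,45],[0,0,40,0,45]]';python3 -c "
from h import *
st();snap('side','s13.png')"
```

```text
time: 33.85
tool_pos: [0.4401, -0.3882, 0.0506]
tcp_rot: [-0.026, 2.203, -2.21]
wrist_force: [0.5, -1.2, -1.3]
width: 0.646
t 33.85 pos [ 440.1 -388.2   50.6] jawyaw -88.5 ydir [ 0.003 -0.003 -1.   ] F [ 0.53 -1.23 -1.29] T [-0.06 -0.03 -0.02] w 55.2 q1 q6 [-0.77  0.78]
time: 35.1
tool_pos: [0.4384, -0.3869, 0.0877]
tcp_rot: [-0.03, 2.209, -2.208]
wrist_force: [-0.5, 0.2, -1.2]
width: 0.645
t 35.1 pos [ 438.4 -386.9   87.7] jawyaw -88.5 ydir [-0.  0. -1.] F [-0.54  0.17 -1.18] T [-0.01 -0.07 -0.03] w 55.0 q1 q6 [-0.77  0.78]
```

View pics/s13.png

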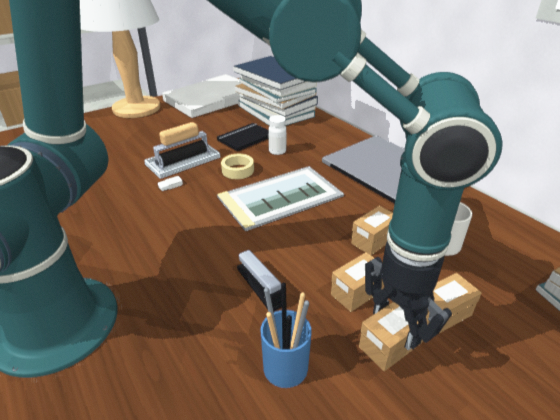

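b4 is lifted and measures 1.2 N, so it's also empty. I'll put it back and go to b2.

```bash
python3 -m jog '[[0,0,-15,0,45],[0,0,-30,0,45],[0,0,-36,0,45],[0,0,-39,0,45],[0,0,-39,0,45],[0,0,-39,0,85],[0,0,-39,0,85],[0,0,-39,0,85],[0,0,10,0,85],[0,0,70,0,85]]';python3 -c "
from h import *
st();snap('side','s14.png');snap('wrist','w14.png')"
```

```text
time: 36.4
tool_pos: [0.4373, -0.3858, 0.1568]
tcp_rot: [-0.033, 2.214, -2.206]
wrist_force: [0.1, -0.6, 0.6]
width: 0.994
t 36.4 pos [ 437.3 -385.8  156.8] jawyaw -88.5 ydir [-0.004  0.003 -1.   ] F [ 0.12 -0.59  0.55] T [-0.07 -0.04 -0.01] w 84.9 q1 q6 [-0.77  0.78]
```

View pics/s14.png

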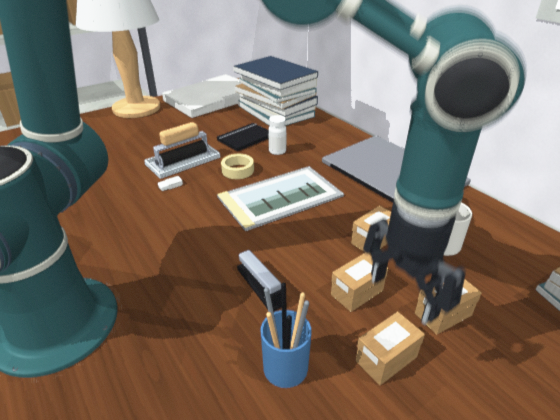

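View pics/w14.png

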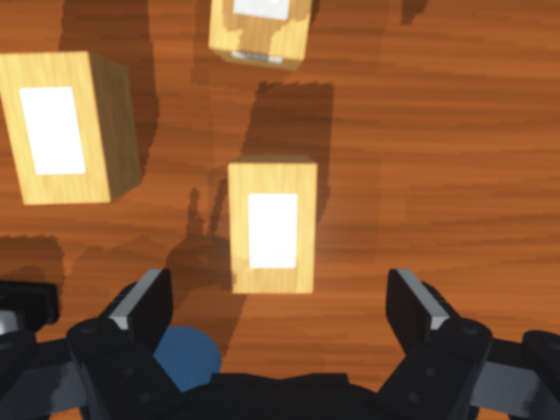

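b3 and b4 are upright. Going to b2.

```bash
python3 -m jog '[[40,0,10,0,85],[100,4,10,-7,85],[148,6,0,-7,85],[148,6,0,-7,85],[148,6,-50,-7,85],[148,6,-90,-7,85],[148,6,-110,-7,85],[148,6,-110,-7,85],[148,6,-110,-7,50],[148,6,-110,-7,45]]' 50;python3 -c "
from h import *
st()"; python3 -m jog '[[0,0,0,0,45],[0,0,0,0,45],[0,0,20,0,45],[0,0,30,0,45],[0,0,40,0,45],[0,0,40,0,45],[0,0,40,0,45],[0,0,40,0,45],[0,0,40,0,45],[0,0,40,0,45]]';python3 -c "
from h import *
st();snap('side','s15.png')"
```

```text
time: 37.75
tool_pos: [0.5882, -0.3812, 0.0513]
tcp_rot: [-0.108, -2.173, 2.174]
wrist_force: [0.1, -0.3, -6.0]
width: 0.648
t 37.75 pos [ 588.2 -381.2   51.3] jawyaw -95.5 ydir [ 0.004 -0.001 -1.   ] F [ 0.08 -0.26 -6.02] T [0.05 0.   0.03] w 55.4 q1 q6 [-0.61  1.05]
time: 39.0
tool_pos: [0.5864, -0.3809, 0.0877]
tcp_rot: [-0.103, -2.173, 2.172]
wrist_force: [0.3, -0.2, -6.9]
width: 0.651
t 39.0 pos [ 586.4 -380.9   87.7] jawyaw -95.5 ydir [-0.  0. -1.] F [ 0.31 -0.16 -6.93] T [-0.05  0.03  0.01] w 55.6 q1 q6 [-0.61  1.05]
```

View pics/s15.png

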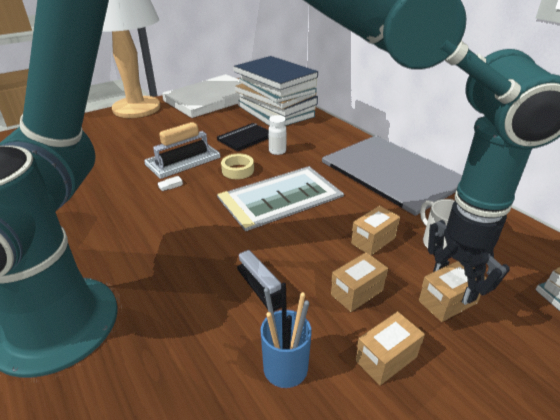

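b2 is full at 6.9 N. I'll carry it to the far half of the print (print x = +60 mm), after raising it well clear.

```bash
python3 -m jog '[[0,0,30,0,45],[0,0,70,0,45],[0,30,90,0,45],[0,80,90,0,45],[0,140,90,0,45],[8,200,90,0,45],[15,260,90,1.5,45],[22,320,90,1.5,45],[28,380,90,1.5,45],[32.5,420,90,1.5,45]]';python3 -m jog '[[0,30,0,0,45],[0,56,0,0,45],[0,56,0,0,45],[0,56,-40,0,45],[0,56,-80,0,45],[0,56,-100,0,45],[0,56,-100,0,45],[0,56,-100,0,45],[0,56,-100,0,45],[0,56,-100,0,45]]';python3 -c "
from h import *
st();snap('side','s16.png');snap('wrist','w16.png')"
```

```text
time: 40.3
tool_pos: [0.6189, 0.0419, 0.1784]
tcp_rot: [-0.075, -2.188, 2.187]
wrist_force: [0.1, -0.2, -7.1]
width: 0.646
time: 41.55
tool_pos: [0.6201, 0.0951, 0.0797]
tcp_rot: [-0.079, -2.188, 2.187]
wrist_force: [-0.0, 0.1, -6.5]
width: 0.645
t 41.55 pos [620.1  95.1  79.7] jawyaw -94.0 ydir [ 0.003  0.    -1.   ] F [-0.04  0.09 -6.54] T [ 0.02 -0.01 -0.01] w 55.1 q1 q6 [0.11 1.75]
```

View pics/s16.png

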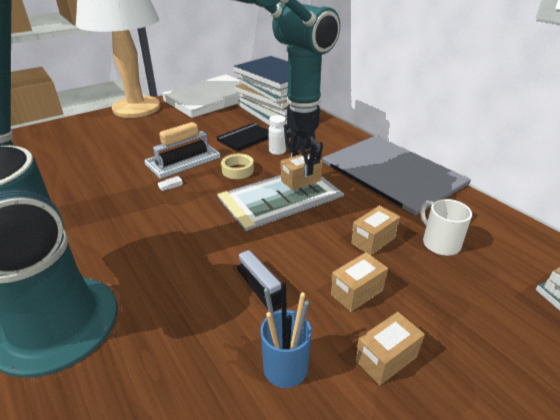

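View pics/w16.png

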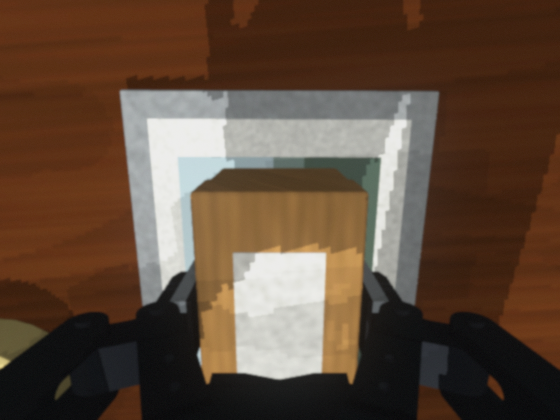

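```bash
python3 -m jog '[[0,0,-8,0,45],[0,0,-15,0,45],[0,0,-19,0,45],[0,0,-20,0,45],[0,0,-20,0,45],[0,0,-20,0,45],[0,0,-20,0,45],[0,0,-20,0,45],[0,0,-20,0,45],[0,0,-20,0,45]]';python3 -c "
from h import *
st()"
```

```text
time: 42.9
tool_pos: [0.6181, 0.095, 0.0593]
tcp_rot: [-0.073, -2.185, 2.185]
wrist_force: [-7.3, -0.7, 4.8]
width: 0.647
t 42.9 pos [618.1  95.   59.3] jawyaw -94.0 ydir [-0.002 -0.    -1.   ] F [-7.33 -0.75  4.84] T [-0.13  0.94 -0.07] w 55.2 q1 q6 [0.11 1.75]
```

Contact made. Releasing.

```bash
python3 -m jog '[[0,0,1,0,45],[0,0,1,0,60],[0,0,1,0,85],[0,0,1,0,85],[0,0,1,0,85],[0,0,1,0,85],[0,0,30,0,85],[0,0,60,0,85],[0,0,110,0,85],[0,-40,140,0,85]]';python3 -c "
from h import *
st();snap('side','s17.png');snap('wrist','w17.png')"
```

```text
time: 44.15
tool_pos: [0.6202, 0.0567, 0.2011]
tcp_rot: [-0.076, -2.191, 2.188]
wrist_force: [1.2, -1.0, 0.3]
width: 0.992
t 44.15 pos [620.2  56.7 201.1] jawyaw -93.8 ydir [ 0.004  0.001 -1.   ] F [ 1.21 -1.02  0.25] T [-0.04  0.02  0.01] w 84.8 q1 q6 [0.05 1.69]
```

View pics/s17.png

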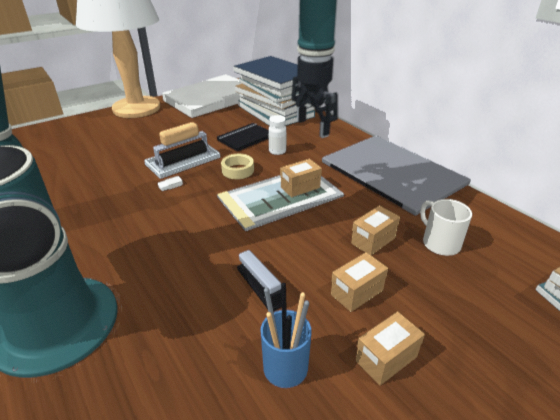

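View pics/w17.png

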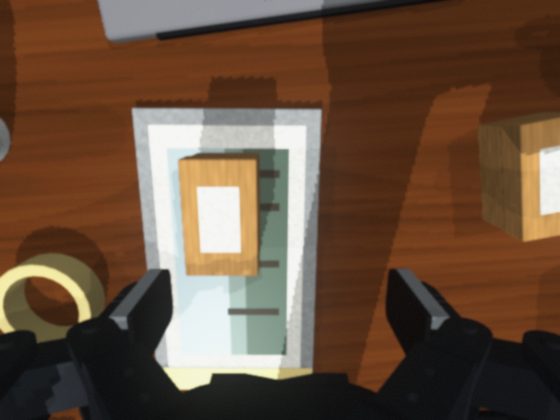

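```bash
python3 -m jog '[[0,-50,0,0,85],[0,-100,0,9.8,85],[0,-140,0,9.8,85],[-20,-180,0,9.8,85],[-20,-214,0,9.8,85],[-20,-214,0,9.8,85],[-20,-214,0,9.8,85],[-20,-214,0,9.8,85],[-20,-214,0,9.8,85],[-20,-214,0,9.8,85]]';python3 -c "
from h import *
st();snap('wrist','w18.png')"
```

```text
time: 45.5
tool_pos: [0.5991, -0.1583, 0.1981]
tcp_rot: [-0.111, 2.169, -2.169]
wrist_force: [0.0, -0.2, 0.2]
width: 0.995
t 45.5 pos [ 599.1 -158.3  198.1] jawyaw -84.1 ydir [ 0.  0. -1.] F [ 0.02 -0.18  0.15] T [-0.04 -0.02  0.02] w 85.0 q1 q6 [-0.3   1.17]
```

View pics/w18.png

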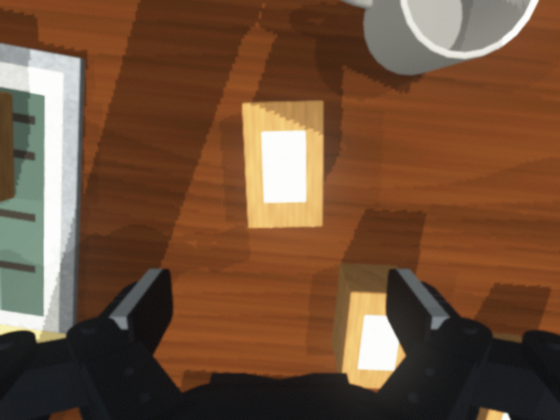

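Run:
```python
from h import *
c=bot.read_camera('wrist')
P=np.array([unproj(c,u,v,.06)[:2] for u,v in [(242,103),(323,101),(323,226),(248,228)]]); d=P[0]-P[3]+P[1]-P[2]
print(P.mean(0).round(4),np.linalg.norm(np.roll(P,-1,0)-P,axis=1).round(3),np.degrees(np.arctan2(d[1],d[0])).round(1))
c=bot.read_camera('top')
```

```text
[ 0.6298 -0.1592] [0.055 0.089 0.056 0.089] 7.5
```

```bash
python3 -m jog '[[31,0,-20,1,85],[31,0,-60,1,85],[31,0,-110,1,85],[31,0,-140,1,85],[31,0,-151,1,85],[31,0,-151,1,85],[31,0,-151,1,60],[31,0,-151,1,45],[31,0,-151,1,45],[31,0,-151,1,45]]' 50;python3 -c "
from h import *
st()"; python3 -m jog '[[0,0,0,0,45],[0,0,0,0,45],[0,0,20,0,45],[0,0,30,0,45],[0,0,40,0,45],[0,0,40,0,45],[0,0,40,0,45],[0,0,40,0,45],[0,0,40,0,45],[0,0,40,0,45]]';python3 -c "
from h import *
st();snap('side','s19.png')"
```

```text
time: 46.9
tool_pos: [0.6317, -0.1595, 0.0494]
tcp_rot: [-0.125, 2.157, -2.16]
wrist_force: [-0.3, -0.6, 6.9]
width: 0.651
t 46.9 pos [ 631.7 -159.5   49.4] jawyaw -83.2 ydir [ 0.004 -0.001 -1.   ] F [-0.25 -0.56  6.94] T [0.03 0.05 0.03] w 55.6 q1 q6 [-0.29  1.17]
time: 48.15
tool_pos: [0.6298, -0.1589, 0.0867]
tcp_rot: [-0.129, 2.16, -2.16]
wrist_force: [-0.8, 0.0, -1.6]
width: 0.651
t 48.15 pos [ 629.8 -158.9   86.7] jawyaw -83.2 ydir [-0.001  0.    -1.   ] F [-0.77  0.01 -1.59] T [ 0.02  0.04 -0.02] w 55.6 q1 q6 [-0.29  1.17]
```

View pics/s19.png

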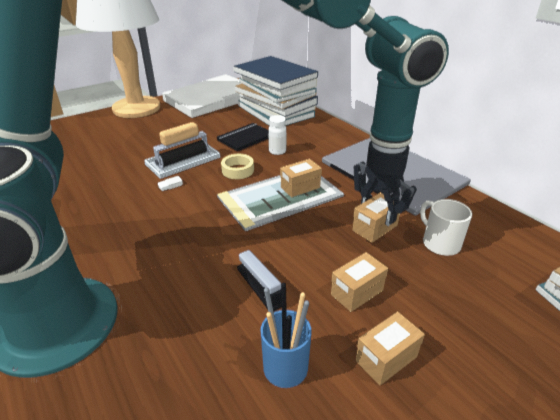

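b1 measures about 1.6 N, so it's empty too. I'll put it back and park the arm clear.

```bash
python3 -m jog '[[0,0,-15,0,45],[0,0,-30,0,45],[0,0,-36,0,45],[0,0,-39,0,45],[0,0,-39,0,45],[0,0,-39,0,85],[0,0,-39,0,85],[0,0,-39,0,85],[0,0,10,0,85],[0,0,70,0,85]]';python3 -m jog '[[0,0,60,0,85],[-20,0,120,0,85],[-60,-20,150,0,85],[-100,-60,150,0,85],[-150,-120,150,0,85],[-200,-180,150,0,85],[-240,-240,150,0,85],[-270,-290,150,0,85],[-290,-340,150,0,85],[-310,-390,150,0,85]]';python3 -c "
from h import *
st();snap('side','s20.png');snap('top','t20.png')"
```

```text
time: 49.45
tool_pos: [0.6284, -0.1585, 0.1556]
tcp_rot: [-0.134, 2.164, -2.16]
wrist_force: [1.4, -0.6, 0.5]
width: 0.994
time: 50.7
tool_pos: [0.3261, -0.5335, 0.3071]
tcp_rot: [-0.128, 2.16, -2.16]
wrist_force: [1.2, -0.8, 0.3]
width: 0.993
t 50.7 pos [ 326.1 -533.5  307.1] jawyaw -83.2 ydir [ 0. -0. -1.] F [ 1.18 -0.77  0.31] T [-0.06 -0.02 -0.02] w 84.8 q1 q6 [-1.06  0.39]
```

View pics/s20.png

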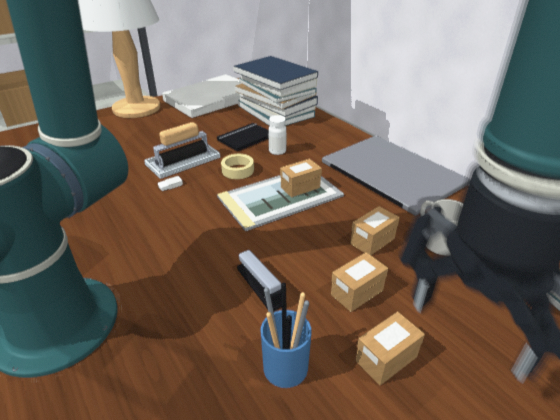

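View pics/t20.png

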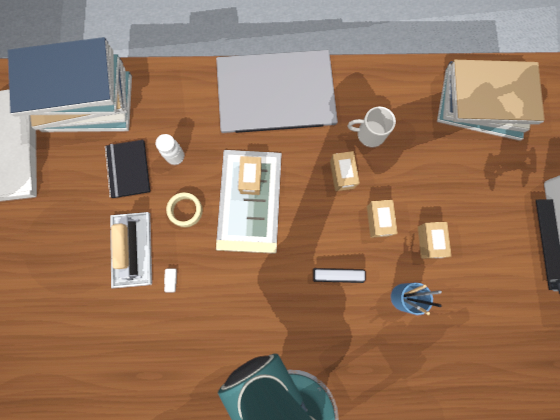

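Everything is in place: one full box on the print and three empties upright on the desk. I'll check the numbers before handing in.

Run:
```python
from h import *
im=cv2.imread('pics/t20.png')
cv2.imwrite('pics/c20.png',cv2.resize(im[140:290,100:300],None,fx=4,fy=4,interpolation=cv2.INTER_CUBIC))
a=cv2.imread('pics/top0.png').astype(int); d=(abs(im-a).max(2)>45).astype(np.uint8)*255
cv2.imwrite('pics/d20.png',d)
for n,(x0,y0,x1,y1) in dict(stapler=(308,262,372,288),pot=(388,278,445,320),mug=(343,103,400,150),glue=(152,130,188,168),eraser=(160,264,182,296),skbk=(100,135,152,200)).items(): print(n,(d[y0:y1,x0:x1]>0).sum())
```

```text
stapler 5
pot 0
mug 81
glue 0
eraser 0
skbk 0
```

View pics/c20.png

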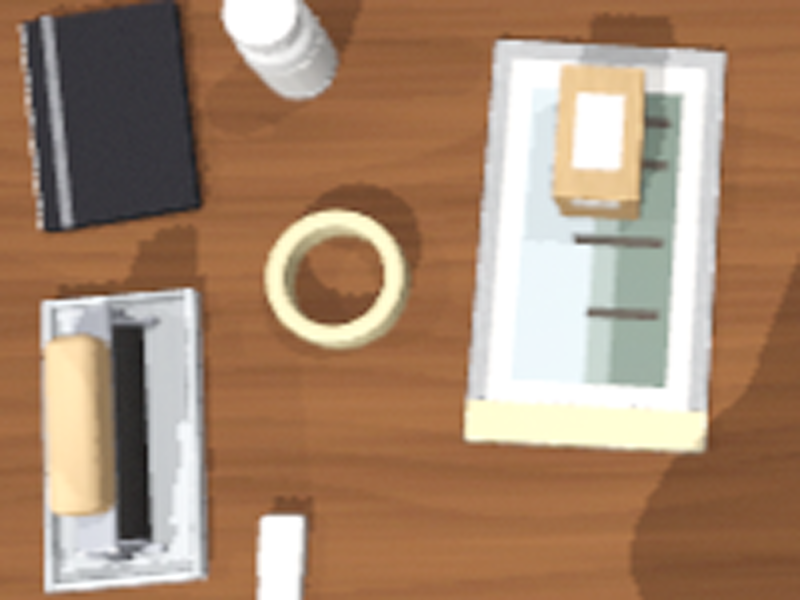

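View pics/d20.png

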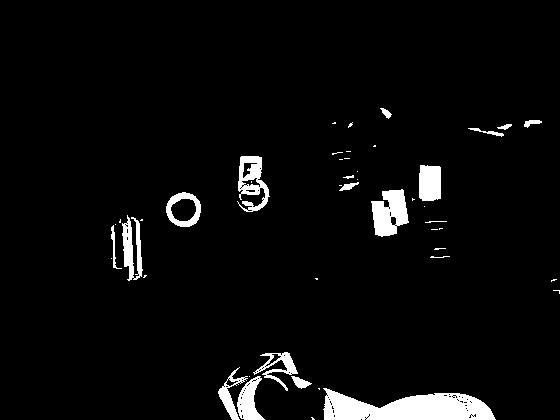

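Run:
```python
from h import *
c=bot.read_camera('top')
def ctr(pts,z): return np.mean([unproj(c,(x+.5)/4-.5+100,(y+.5)/4-.5+140,z)[:2] for x,y in pts],axis=0)
def loc(p,o,yaw):
    a=np.radians(yaw); d=p-o; return np.array([d[0]*np.cos(a)+d[1]*np.sin(a),-d[0]*np.sin(a)+d[1]*np.cos(a)]).round(4)
b=ctr([(564,66),(644,68),(638,208),(556,200)],.068); print('box in print',b.round(4),loc(b,np.array([.5576,.0993]),-4))
g=ctr([(46,338),(104,336),(113,510),(52,514)],.105); t=np.array([.4295,.4143]); print('roller in tray(along drum, across)',g.round(4),loc(g,t,4.3))
r=np.array(bot.read_state()['wrist_force']); print(r)
bot.finish_job()
```

```text
box in print [0.614  0.0937] [ 0.0566 -0.0016]
roller in tray(along drum, across) [0.4288 0.4066] [-0.0013 -0.0076]
[ 0.04507162  0.18294552 -0.71181573]
the job is handed in; nothing more can be done
```

The job is handed in at about 51 s of robot time. I expect it to pass, but no verdict is reported.

- **Tape roll:** it lies flat on the desk between the print and the tray.
- **Rolling:** I rolled the print from the taped end to the free end, about x = -110 to +112 mm. Readings during the pass gave roughly 12–13 N of contact force, with the tool matched to the print's yaw. A sideways force of up to 5.6 N built up, so I eased the path slightly for the last stretch.
- **Roller:** it stands upright in its tray, about 8 mm off centre by the last top view. The limit is 30 mm.
- **Boxes:** only four boxes were on the desk.

| Box, by its place on the desk | Weight reading | Result |
|---|---|---|
| By the mug | 1.6 N | empty |
| Nearest the stapler | 0.5 N | empty |
| Nearest the pencil pot | 1.2 N | empty |
| Farthest right of the print | 6.9 N | full |

- **Full box on the print:** it stands upright about 57 mm along and 2 mm across from the print's centre. The three empty boxes stand upright where they were lifted.
- **Knocked box:** the box nearest the stapler was knocked about 35 mm while I was handling the roller. I measured it again before lifting it.

My last comparison with the first picture showed no change for the pot, glue, eraser or sketchbook. The few changed pixels near the stapler and mug I took to be shadow or edge noise. The one weak reading was the 0.5 N box, low for an empty one (about 1 N), but it's well below a full box and the picture showed it lifted.

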